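# Rack the returned bin dividers

## Task

Two bin dividers, one red and one blue, have come back and lean in the grey returns cradle. Stand each one upright on edge in the slot of the rack that carries the tag of its own colour, bottom edge fully down on the slot's floor and roughly centred along the slot; lower it in rather than letting it drop. Leave the green divider, the carton, the red parts bin and the black coupling where they are.

Things in the scene. Friction and masses are not known exactly. Their poses are not given: they have to be found in the camera images.
- red_divider: loose red plastic bin divider, a flat plate 6 thick (its x) x 120 wide (its y) x 110 tall (its z), about 90 g, both faces alike (white label patch, black stripes); origin at the middle of its bottom edge, z runs up its height. Starts in the cradle, leaning about 35 degrees from vertical, its top away from the robot; the top 60 mm stands free of the cradle
- blue_divider: loose blue plastic bin divider, a flat plate 6 thick (its x) x 120 wide (its y) x 110 tall (its z), about 90 g, both faces alike (white label patch, black stripes); origin at the middle of its bottom edge, z runs up its height. Starts in the cradle, leaning about 35 degrees from vertical, its top away from the robot; the top 60 mm stands free of the cradle
- green_divider: loose green plastic bin divider, a flat plate 6 thick (its x) x 120 wide (its y) x 110 tall (its z), about 90 g, both faces alike (white label patch, black stripes); origin at the middle of its bottom edge, z runs up its height. Already stands in the slot with the green tag; leave it
- rack: fixed metal rack; base 200 (x) x 220 (y) x 12 high with three slots along its y, at x = -64, 0, +64. Each slot is 10 wide between pairs of dark steel fins (4 thick, 26 long, at y = +-42) rising 40 above the base, then flaring to a mouth about 20 wide at 64 above the table. Which slot has which tag varies. Origin: centre of the underside
- red_tag: fixed red tag, a flat chip 36 x 22 x 8 on the rack's base at one end of the slot it marks; origin at the centre of its underside; its y axis runs along the slot, towards the slot's middle, which is 90 away
- blue_tag: fixed blue tag, a flat chip 36 x 22 x 8 on the rack's base at one end of the slot it marks; origin at the centre of its underside; its y axis runs along the slot, towards the slot's middle, which is 90 away
- red_slot (a point): middle of the floor of the slot with the red tag, on top of the rack's 12 mm base (so 12 above the table); x across the slot, y along it, z up
- blue_slot (a point): middle of the floor of the slot with the blue tag, on top of the rack's 12 mm base (so 12 above the table); x across the slot, y along it, z up
- cradle: fixed grey returns cradle, 340 long (y), base 110 wide: a V trough; its back panel (6 thick, 50 tall, on the far side) leans 35 degrees, top away from the robot; its floor is square to the panel. Trough corner 30 above the table at x = 0. The dividers stand on its floor against the panel, side by side at about y = -80 and +80. Origin: centre of the underside
- carton: cardboard carton 110 x 150 x 90 high beyond the work; leave it. Origin at the centre of its underside
- parts_bin: red open parts bin 130 x 110 x 70 high with metal fittings, beyond the work; leave it. Origin at the centre of its underside
- coupling: black pipe coupling, a ring 64 across and 55 high, standing beyond the work; leave it. Origin at the centre of its underside
Mind the look-alikes: they are no part of the job. Leave any purple look-alike of the red_divider alone.

How it is judged:
By the outcome, as a careful person would: the job done as asked, in the order asked, and still so for the second after the job is handed in, with the robot touching nothing.
It also fails if it takes over 64 s, if anything falls off the work surface, if the arm or the gripper's body presses on something with over 40 N, if the wrist force passes 120 N, or if a joint passes its speed limit or range.

## Robot

A 6-joint arm with a two-finger parallel gripper is mounted at the origin on the work surface. World frame = base frame: x ahead of the robot, y to its left, z up, the work surface at z = 0. Lengths are in m, angles in rad, forces in N, time in s.
With the tool pointing down it reaches from about 0.25 to 0.775 m from the base axis. Payload 4 kg.
Tool frame: the origin (TCP) lies at the very end of the fingers, on their centre line; the grasp point (between the pads) lies robot.grip_depth behind it (robot.grip_depth is the distance from the TCP to the grasp point, in m); z points along the fingers, y is the line along which they close (so a half turn about z gives the same grasp; the last joint's range is limited). The gripper opens to 85 mm and grips with 20 to 120 N. Pads are 22 mm wide; open, the fingers measure 114 mm over their backs; the gripper's body (76 mm by 85 mm) begins 54 mm behind the grasp point. The pads swing forward as they close: fully open they stand 13 mm farther back than shut.
Start: joints at [1.21, 0.087, 1.371, -0, 1.684, -0.103], TCP at [0.14, 0.532, 0.231] pointing down, gripper open.
Joint ranges: [-3.1, 3.1], [-0.76, 2.03], [0.27, 2.55], [-1.08, 4.22], [0.17, 2.65], [-2.57, 2.57]. Speed limits (rad/s): [2.79, 2.79, 3.14, 3.14, 3.14, 3.14].

## Interface

Orientations are given as a unit quaternion [x, y, z, w].
In Python, from bench import get_obs, eyes, robot, models gives the robot as it stands.
- The arm moves only by the tool move_arm, never from a script. Its argument "commands" is a list that holds one entry, the list of rows, each a list of 7 numbers: the shift along the tool's x, y, z each as a share of 10 cm, from -1 to 1, then the turn, a rotation vector about the tool's x, y, z each as a share of 90 degrees, from -1 to 1, then the finger opening in mm, from 0 to 85.4. In form: [[[dx, dy, dz, wx, wy, wz, grip], ...]]. A call has 1 to 8 rows; each row is the pose to reach, as a shift and turn from the pose commanded when the call began, along the tool's axes at that moment; what a row does not reach only later rows make up. A row lasts 1/10 s, in which the tool goes at most 50 mm and 8.59 degrees, less where a joint would pass 70% of its speed; a pose out of reach is approached as far as the arm can. A call with a number of a shift or a turn outside -1 to 1 is refused whole. A call with a gripper value outside its range is refused whole. The fingers move at their own pace and stop on an object; "force" is the grip in N (left out, the last holds). Time passes only in rows, so rows that repeat a pose let the fingers close. It gives the time, the measured TCP pose, the force, the opening and the grip force at its end, in the units of the state.
- get_obs(): the state, without advancing time (a new reading comes with each control period).
- eyes.get_image(name): name is "scene" or "top" or "wrist"; returns a dict with "pixels" (480x640x3 uint8, red, green, blue), "fx", "fy", "cx", "cy" (pixels), "k1" (the pictures are not rectified: a ray, as slopes to the right and down, at radius r is drawn at 1 + k1 r^2 times it, then the intrinsics apply), "R" (3x3) and "t" (3): a world point X has camera coordinates R X + t; the wrist camera has in their place "T_tool_cam" (4x4, takes a point from camera to tool coordinates, whose origin is the TCP and whose axes are the flange's). Camera axes: x right, y down, z forward; pixel columns grow to the right and rows downward; lengths in m; the calibration is good to about 2 mm. A picture is of the moment at which its call begins: read the wrist's pose just before it. There is no depth.
- robot.close_job(): hands the job in; it is judged then, once.
Trained networks look in the newest picture that a camera, given by its name, has taken for a name from the list of things; names that differ only in an ending like _2 or _b are one class to them, and where a whole thing is asked for, a point or a joint stands for the part that bears it (a point fixed in the world has none). Each returns a list of dicts, best first, with "confidence" (0 to 1); they miss things now and then, are a little off and sometimes report something else, mostly with a low value. They report only what shows in the picture. A call takes as long as a camera call. They do not tell look-alikes from the thing itself.
- models.recognise(thing, camera): "pixel" ([row, column] in pixels, amid what is visible of it).
The state is a dict: "t": time; "q": joint angles; "joint_vel": joint speeds; "tau": joint torques, N m; "tcp_pos": TCP position; "tool_rot": TCP orientation; "ft_force": force on the tool from outside, world axes, zero at the start; "wrist_torque": the same for the moment, N m; "width": opening from 0.0 (shut) to 1.0 (fully open); "gripper_force": force on a finger pad.
Only numpy, scipy, OpenCV 4.12 (cv2) and the standard library are available. Lean on these libraries where they do the work, as an engineer would, in place of code of your own. Each camera call takes 0.05 s, during which the arm holds its last target. There are 200 camera calls.

## Working session

There is one attempt and no reset: what is moved stays moved. The work goes in short steps, Python scripts to look and compute and a tool call to move; the robot and the scene stay as the last step left them, time stands still between calls to the robot, and variables do not carry over. Pictures are saved under pics/ and viewed, at most 10 in all, crops included, and the job is handed in when it is done.

Besides the shell and the picture viewer there is one more tool, called by a JSON object that holds its "fn" and its "kwargs", one argument or row to a line. move_arm: Moves the arm, as the interface text tells. Its arguments: {"type":"object","properties":{"commands":{"type":"array"},"force":{"type":"number"}},"required":["commands"]}

```bash
ls; mkdir -p pics; python3 - <<'E'
from bench import get_obs, eyes, robot, models
import cv2,numpy as np
o=get_obs(); print(o['t'],o['tcp_pos'],o['tool_rot'],o['width'],robot.grip_depth)
for n in ['scene','top']:
    im=eyes.get_image(n); cv2.imwrite(f'pics/{n}0.png',im['pixels'][:,:,::-1])
    print(n,im['fx'],im['fy'],im['cx'],im['cy'],im['k1'],np.array(im['R']).round(3).tolist(),np.array(im['t']).round(3))
    for th in ['red_divider','blue_divider','green_divider','red_tag','blue_tag','rack','cradle']:
        print(th,[(r['pixel'],round(r['confidence'],2)) for r in models.recognise(th,n)][:3])
E
```

```text
pics
0.0 [0.14003851 0.53136366 0.23010248] [ 1.28550871e-01  9.91702275e-01 -1.09426366e-03 -2.70774685e-04] 1.0020397464897082 0.0187
scene 520.0377311713205 520.0377311713205 327.67781147907783 241.01531448327606 -0.0068616455352621085 [[-0.503, 0.864, -0.005], [0.598, 0.344, -0.724], [-0.624, -0.367, -0.69]] [ 0.404 -0.308  1.503]
red_divider [([165.7, 213.4], 0.97), ([171.7, 268.5], 0.63)]
blue_divider [([194.5, 320.8], 0.62)]
green_divider [([239.0, 495.2], 0.75), ([266.0, 443.8], 0.53)]
red_tag [([286.0, 432.1], 0.67), ([268.4, 440.4], 0.29)]
blue_tag [([266.3, 443.7], 0.73)]
rack [([289.9, 485.3], 0.85)]
cradle [([207.2, 307.1], 0.62)]
top 464.8008677281456 464.8008677281456 322.09697298153003 240.06408494101916 -0.08891049836263538 [[-0.021, -1.0, 0.0], [-0.982, 0.021, -0.186], [0.186, -0.004, -0.983]] [-0.085  0.602  1.148]
red_divider [([266.4, 409.7], 0.83), ([281.5, 485.7], 0.58)]
blue_divider [([258.6, 345.6], 0.65)]
green_divider [([284.7, 199.7], 0.66)]
red_tag [([284.3, 374.1], 0.69), ([236.4, 237.9], 0.45)]
blue_tag []
rack [([266.2, 206.8], 0.61), ([259.9, 346.3], 0.33)]
cradle [([284.0, 374.6], 0.94)]
```

View pics/scene0.png

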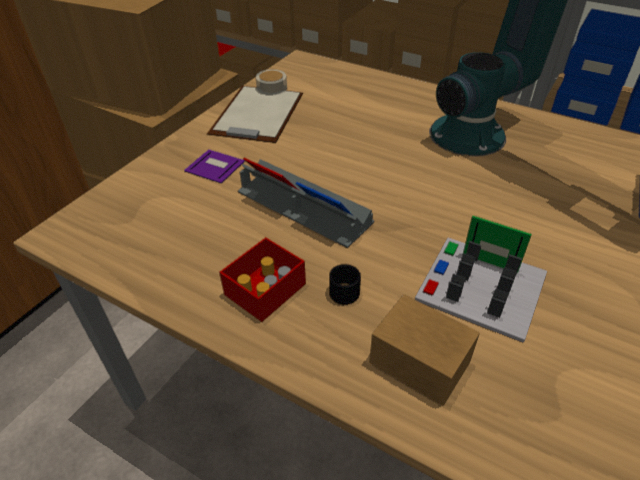

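View pics/top0.png

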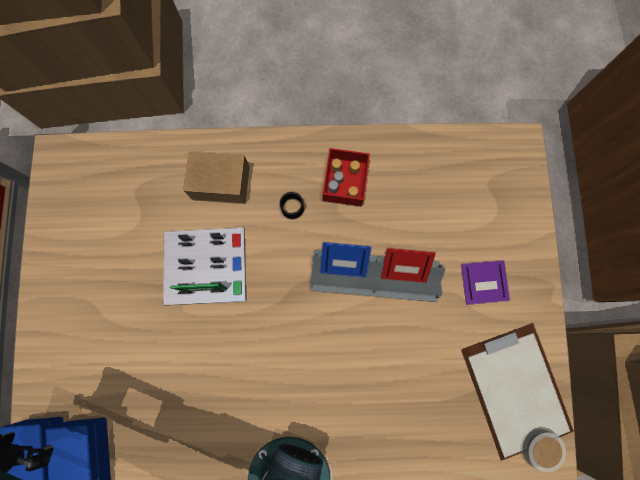

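The scene picture shows red and blue dividers in the cradle (about (268,172) and (322,195)), the rack with red, blue and green tags at about (431,287), (441,267) and (450,248), and a purple plate lying at (214,165). In the top view the slots run far to near as red, blue, green (tags at col 236, rows 240/264/287), blue divider at (346,260) and red at (408,266).

```bash
cat > h.py <<'E'
import cv2,numpy as np
from bench import get_obs, eyes, robot, models
from scipy.spatial.transform import Rotation as Ro
from scipy.optimize import least_squares
def cam(n):
    o=get_obs(); im=eyes.get_image(n)
    if n=='wrist':
        T=np.eye(4);T[:3,:3]=Ro.from_quat(o['tool_rot']).as_matrix();T[:3,3]=o['tcp_pos']
        W=np.linalg.inv(T@np.array(im['T_tool_cam'])); im['R']=W[:3,:3]; im['t']=W[:3,3]
    im['R']=np.array(im['R']);im['t']=np.array(im['t']); return im
def proj(im,X):
    c=np.atleast_2d(X)@im['R'].T+im['t']; s=c[:,:2]/c[:,2:]
    s=s*(1+im['k1']*(s**2).sum(1,keepdims=True))
    return s*[im['fx'],im['fy']]+[im['cx'],im['cy']]
def on_z(im,uv,z):  # pixel (u,v) -> world at height z
    d=np.array([im['fx'],im['fy']]); s0=(np.array(uv)-[im['cx'],im['cy']])/d; s=s0.copy()
    for _ in range(20): s=s0/(1+im['k1']*(s@s))
    r=im['R'].T@np.array([s[0],s[1],1]); c=-im['R'].T@im['t']
    return c+r*(z-c[2])/r[2]
def blobs(im,col,amin=20):
    h=cv2.cvtColor(im['pixels'],cv2.COLOR_RGB2HSV).astype(int)
    H,S,V=h[...,0],h[...,1],h[...,2]
    m={'red':((H<6)|(H>174)),'blue':(H>105)&(H<125),'green':(H>55)&(H<85)}[col]&(S>130)&(V>40)
    m=m.astype(np.uint8)
    n,l,st,ce=cv2.connectedComponentsWithStats(m)
    return [(st[i,4],ce[i],cv2.minAreaRect(np.argwhere(l==i)[:,::-1].astype(np.float32)),l==i) for i in range(1,n) if st[i,4]>amin]
def plate(p,tilt): # p: x,y of bottom centre,z,yaw -> 4 corners of the mid plane TL..,
    pass
E
python3 - <<'E'
from h import *
im=cam('top')
for c in ['red','blue','green']:
    for a,ce,r,m in blobs(im,c,40):
        u,v=ce
        if v>340 or u<160 or v<210: continue
        print(c,a,ce.round(1),'z.02',on_z(im,ce,.02).round(4),'z.08',on_z(im,ce,.08).round(4))
        if a>300: print(cv2.boxPoints(r).round(1).tolist(),[on_z(im,q,.12).round(3).tolist() for q in cv2.boxPoints(r)])
E
```

```text
red 95 [235.7 239.7] z.02 [0.613  0.1338 0.02  ] z.08 [0.6013 0.1226 0.08  ]
red 1251 [407.1 264.1] z.02 [ 0.5372 -0.3218  0.02  ] z.08 [ 0.5293 -0.3105  0.08  ]
[[380.70001220703125, 277.8999938964844], [383.6000061035156, 247.39999389648438], [435.1000061035156, 252.10000610351562], [432.20001220703125, 282.70001220703125]] [[0.492, -0.237, 0.12], [0.567, -0.247, 0.12], [0.552, -0.374, 0.12], [0.477, -0.362, 0.12]]
blue 1230 [344.6 258.6] z.02 [ 0.5557 -0.1564  0.02  ] z.08 [ 0.5468 -0.1533  0.08  ]
[[319.70001220703125, 272.3999938964844], [322.5, 242.0], [370.1000061035156, 246.39999389648438], [367.3999938964844, 276.79998779296875]] [[0.508, -0.09, 0.12], [0.583, -0.098, 0.12], [0.57, -0.215, 0.12], [0.495, -0.205, 0.12]]
blue 94 [236.4 263.4] z.02 [0.5488 0.131  0.02  ] z.08 [0.5403 0.12   0.08  ]
green 205 [197.6 286.5] z.02 [0.4893 0.2335 0.02  ] z.08 [0.4838 0.2174 0.08  ]
green 90 [236.7 287.3] z.02 [0.4853 0.1294 0.02  ] z.08 [0.4799 0.1185 0.08  ]
```

{"fn": "move_arm", "kwargs": {
  "commands": [
    [[-1,-0.5,-0.3,0,0,0.76,85],[-1,-0.5,-0.3,0,0,0.76,85],[-1,-0.5,-0.3,0,0,0.76,85],[-1,-0.5,-0.3,0,0,0.76,85],[-1,-0.5,-0.3,0,0,0.76,85],[-1,-0.5,-0.3,0,0,0.76,85],[-1,-0.5,-0.3,0,0,0.76,85],[-1,-0.5,-0.3,0,0,0.76,85]]
  ]
}}

```text
t: 1.65
tcp_pos: [0.2242, 0.4579, 0.2614]
tool_rot: [0.666, 0.746, 0.0, -0.0]
ft_force: [0.5, 0.2, -0.1]
width: 0.996
gripper_force: 0.0
```

{"fn": "move_arm", "kwargs": {
  "commands": [
    [[-0.95,0.8,-0.2,0,0,0,85],[-0.95,0.8,-0.2,0,0,0,85],[-0.95,0.8,-0.2,0,0,0,85]]
  ]
}}

```text
t: 1.95
tcp_pos: [0.3168, 0.3714, 0.2822]
tool_rot: [0.664, 0.747, 0.001, 0.001]
ft_force: [0.2, -0.0, -0.8]
width: 0.997
gripper_force: 0.0
```

{"fn": "move_arm", "kwargs": {
  "commands": [
    [[-0.95,0.8,-0.2,0,0,0,85],[-0.95,0.8,-0.2,0,0,0,85],[-0.95,0.8,-0.2,0,0,0,85]]
  ]
}}

```text
t: 2.25
tcp_pos: [0.4079, 0.2859, 0.3021]
tool_rot: [0.665, 0.747, 0.001, 0.001]
ft_force: [1.0, 0.0, -0.3]
width: 0.991
gripper_force: 0.0
```

{"fn": "move_arm", "kwargs": {
  "commands": [
    [[-0.95,0.6,-0.2,0,0,0,85],[-0.95,0.6,-0.2,0,0,0,85],[-0.95,0.6,-0.2,0,0,0,85],[-0.95,0.6,-0.2,0,0,0,85]]
  ]
}}

```text
t: 2.65
tcp_pos: [0.4777, 0.1997, 0.3214]
tool_rot: [0.665, 0.747, 0.0, 0.0]
ft_force: [0.3, 0.3, 0.2]
width: 0.992
gripper_force: 0.0
```

```bash
python3 - <<'E'
from h import *
im=cam('wrist'); cv2.imwrite('pics/w1.png',im['pixels'][:,:,::-1])
o=get_obs(); print(o['t'],o['tcp_pos'],Ro.from_quat(o['tool_rot']).as_matrix().round(3).tolist(),o['q'].round(3)); print(np.array(im['T_tool_cam']).round(3).tolist(),im['fx'],im['k1'])
for c in ['red','blue','green']:
    for a,ce,r,m in blobs(im,c,150): print(c,a,ce.round(1),'z.02',on_z(im,ce,.02).round(4),np.round(r[1],1),round(r[2],1))
E
```

```text
2.7 [0.47660191 0.201003   0.32122288] [[-0.117, 0.993, -0.001], [0.993, 0.117, 0.001], [0.001, -0.001, -1.0]] [2.890e-01 1.400e-02 1.271e+00 1.000e-03 1.857e+00 1.710e-01]
[[0.001, -0.966, -0.26, 0.065], [1.0, 0.001, -0.001, 0.0], [0.001, -0.26, 0.966, -0.143], [0.0, 0.0, 0.0, 1.0]] 345.4143196446509 -0.03932148009190629
red 379 [417.6 258.3] z.02 [0.6135 0.1347 0.02  ] [25.7 15. ] 4.8
red 1601 [525.2 450.3] z.02 [ 0.8563 -0.1733  0.02  ] [46.9 53. ] 31.3
blue 372 [371.2 254.6] z.02 [0.5501 0.1327 0.02  ] [25.5 14.8] 4.8
green 979 [329.4 210.7] z.02 [0.4868 0.1856 0.02  ] [ 24.2 120.3] 1.6
```

{"fn": "move_arm", "kwargs": {
  "commands": [
    [[-1,0.1,0.1,0,0,0,60],[-1,0.1,0.1,0,0,0,60],[-1,0.1,0.1,0,0,0,60]]
  ]
}}

```text
t: 3.0
tcp_pos: [0.498, 0.1003, 0.3099]
tool_rot: [0.665, 0.747, -0.001, -0.0]
ft_force: [-0.2, 0.6, -0.4]
width: 0.705
gripper_force: 0.0
```

{"fn": "move_arm", "kwargs": {
  "commands": [
    [[-1,0.1,0.05,0,0,0,60],[-1,0.1,0.05,0,0,0,60],[-1,0.1,0.05,0,0,0,60]]
  ]
}}

```text
t: 3.3
tcp_pos: [0.5202, 0.0025, 0.3051]
tool_rot: [0.665, 0.747, -0.001, -0.0]
ft_force: [-1.0, 1.0, -0.8]
width: 0.704
gripper_force: 0.0
```

{"fn": "move_arm", "kwargs": {
  "commands": [
    [[-1,0.1,0.05,0,0,0.146,60],[-1,0.1,0.05,0,0,0.146,60],[-1,0.1,0.05,0,0,0.146,60]]
  ]
}}

```text
t: 3.6
tcp_pos: [0.5423, -0.0952, 0.2997]
tool_rot: [0.746, 0.665, -0.001, -0.001]
ft_force: [-0.3, 0.3, -0.1]
width: 0.704
gripper_force: 0.0
```

{"fn": "move_arm", "kwargs": {
  "commands": [
    [[-0.5,0.3,0,0.389,0,0,60],[-0.5,0.3,0,0.389,0,0,60],[-0.5,0.3,0,0.389,0,0,60],[-0.5,0.3,0,0.389,0,0,60],[-0.5,0.3,0,0.389,0,0,60],[-0.5,0.3,0,0.389,0,0,60]]
  ]
}}

```text
t: 4.2
tcp_pos: [0.5673, -0.1439, 0.2986]
tool_rot: [0.709, 0.637, -0.202, -0.225]
ft_force: [0.3, -0.5, 1.4]
width: 0.699
gripper_force: 0.0
```

```bash
python3 - <<'E'
from h import *
im=cam('wrist'); cv2.imwrite('pics/w2.png',im['pixels'][:,:,::-1])
o=get_obs(); print(o['t'],o['tcp_pos'],Ro.from_quat(o['tool_rot']).as_matrix().round(3).tolist(),o['q'].round(3))
for c in ['red','blue']:
    for a,ce,r,m in blobs(im,c,300): print(c,a,ce.round(1),cv2.boxPoints(r).round().tolist(),round(r[2],1))
E
```

```text
4.25 [ 0.56651962 -0.14416026  0.30178111] [[0.107, 0.815, -0.569], [0.994, -0.088, 0.062], [0.0, -0.572, -0.82]] [-0.289  0.616  0.659 -0.164  2.461 -0.278]
red 766 [633.6 266.1] [[623.0, 221.0], [639.0, 221.0], [639.0, 299.0], [623.0, 299.0]] 90.0
blue 2544 [17.9 83.9] [[-0.0, 47.0], [48.0, 47.0], [48.0, 119.0], [0.0, 119.0]] 90.0
blue 4328 [440.5 227.8] [[409.0, 301.0], [423.0, 163.0], [465.0, 168.0], [451.0, 306.0]] 5.7
```

View pics/w2.png

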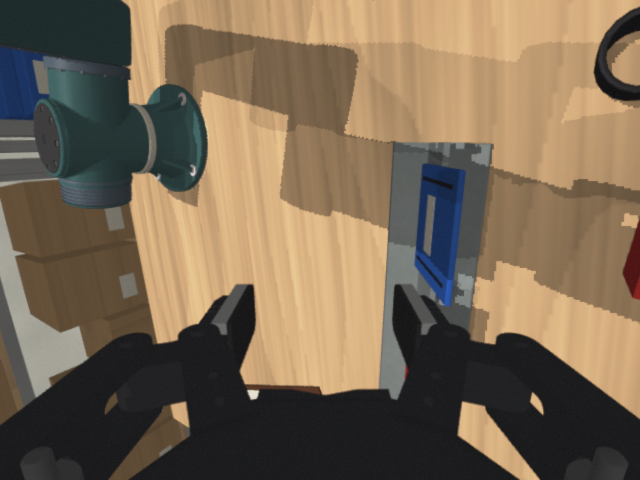

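Tilted pose reached; the blue plate shows at cols 415–465, rows 163–303 in the wrist view, red at the right image edge. Fit plate poses and arm kinematics (for reach of red).

```bash
cat >> h.py <<'E'
from scipy.optimize import minimize
def corners(x,y,z,yaw,tilt):
    c=np.array([[a,b,d] for a in(-.003,.003) for b in(-.06,.06) for d in(0,.11)])
    return Ro.from_euler('ZY',[yaw,tilt]).apply(c)+[x,y,z]
def hullmask(pts,shape):
    h=cv2.convexHull((pts*16*4+32*3).round().astype(np.int32)); m=np.zeros((shape[0]*4,shape[1]*4),np.uint8)
    cv2.fillConvexPoly(m,h,1,shift=4); return m
def fit(im,m,x0,z=.0317,tilt=np.radians(35)):
    pts=np.argwhere(m)[:,::-1].astype(np.int32); hm=np.zeros(m.shape,np.uint8); cv2.fillConvexPoly(hm,cv2.convexHull(pts),1)
    big=cv2.resize(hm,None,fx=4,fy=4,interpolation=cv2.INTER_NEAREST)
    def f(p):
        k=hullmask(proj(im,corners(p[0],p[1],z,p[2],tilt)),m.shape); return 1-(k&big).sum()/(k|big).sum()
    s=np.array([x0]+[np.array(x0)+d for d in np.diag([.015,.015,.08])])
    r=minimize(f,x0,method='Nelder-Mead',options=dict(initial_simplex=s,xatol=1e-4,fatol=1e-5,maxiter=250)); return r.x,r.fun
E
cat > fk.py <<'E'
import numpy as np
from scipy.optimize import least_squares
from scipy.spatial.transform import Rotation as Ro
def fk(q,P):
    a,L1,L2,h,d,e=P; R=Ro.from_euler('z',q[0]); p=np.array([0,0,h])+R.apply([a,0,0])
    R1=R*Ro.from_euler('y',q[1]); p=p+R1.apply([0,0,L1])
    R2=R1*Ro.from_euler('y',q[2]); p=p+R2.apply([e,0,L2])
    R5=R2*Ro.from_euler('z',q[3])*Ro.from_euler('y',q[4]); p=p+R5.apply([0,0,d])
    R6=R5*Ro.from_euler('z',q[5])
    return p,R6.as_matrix()@np.array([[0,1,0],[-1,0,0],[0,0,1.]]).T
E
python3 - <<'E'
from h import *; from fk import *
D=[([1.21,.087,1.371,0,1.684,-.103],[.14,.5314,.2301]),([.289,.014,1.271,.001,1.857,.171],[.4766,.201,.3212]),([-.289,.616,.659,-.164,2.461,-.278],[.5665,-.1442,.3018])]
r=least_squares(lambda P:np.concatenate([(fk(q,P)[0]-p)*100 for q,p in D]+[.1*(P-[0,.3,.3,.3,.2,0])]),[0,.3,.3,.3,.2,0])
print(r.x.round(4),[(fk(q,r.x)[0]-p).round(4).tolist() for q,p in D]); print(fk(D[2][0],r.x)[1].round(3).tolist())
im=cam('wrist'); b=max([x for x in blobs(im,'blue',300) if x[1][0]>300],key=lambda x:x[0])
print('wrist blue',fit(im,b[3],[.51,-.155,-.11]))
im=cam('top')
for c,g in (('blue',[.51,-.155,-.11]),('red',[.495,-.31,-.11])):
    b=[x for x in blobs(im,c,600) if 210<x[1][1]<320 and 300<x[1][0]<450][0]; print('top',c,fit(im,b[3],g))
E
```

```text
[ 0.0118 -0.0902  0.5595 -0.082  -0.2207 -0.1191] [[0.053, -0.02, 0.0], [0.016, -0.0547, -0.0007], [0.0, -0.0006, 0.0007]]
[[0.107, 0.816, -0.568], [0.994, -0.087, 0.062], [0.001, -0.572, -0.82]]
wrist blue (array([ 0.51325251, -0.14852766, -0.11211597]), np.float64(0.018881798989491716))Traceback (most recent call last):
  File "<stdin>", line 9, in <module>
IndexError: list index out of range
```

```bash
sed -i 's/a,L1,L2,h,d,e=P/a,L1,L2,h,d,e,s=P/; s/\[a,0,0\]/[a,s,0]/' fk.py
python3 - <<'E'
from h import *; from fk import *
D=[([1.21,.087,1.371,0,1.684,-.103],[.14,.5314,.2301]),([.289,.014,1.271,.001,1.857,.171],[.4766,.201,.3212]),([-.289,.616,.659,-.164,2.461,-.278],[.5665,-.1442,.3018])]
x0=[0,.35,.35,.3,.2,0,.057]
r=least_squares(lambda P:np.concatenate([(fk(q,P)[0]-p)*100 for q,p in D]+[.1*(P-x0)]),x0,bounds=([-.1,.2,.2,.1,.05,-.1,0],[.2,.6,.6,.6,.4,.1,.2]))
print(r.x.round(4),[(fk(q,r.x)[0]-p).round(4).tolist() for q,p in D])
P=r.x; np.save('P.npy',P)
im=cam('top'); im['pixels']=cv2.imread('pics/top0.png')[:,:,::-1].copy()
R={}
for c,g in (('blue',[.51,-.155,-.11]),('red',[.495,-.31,-.11])):
    b=[x for x in blobs(im,c,600) if 210<x[1][1]<320 and 300<x[1][0]<450][0]; R[c]=fit(im,b[3],g); print('top',c,R[c])
lo=[-3.1,-.76,.27,-1.08,.17,-2.57];hi=[3.1,2.03,2.55,4.22,2.65,2.57]
for c in R:
  x,y,w=R[c][0]; RT=Ro.from_euler('ZY',[w,np.radians(35)])
  for dep in (-.06,.044):
    t=RT.apply([0,0,.11-dep])+[x,y,.0317]
    for roll in (-20,0,20):
      Rm=(RT*Ro.from_euler('x',roll,degrees=True)).as_matrix(); M=np.c_[Rm[:,1],Rm[:,0],-Rm[:,2]]
      s=least_squares(lambda q:np.r_[(fk(q,P)[0]-t)*10,(fk(q,P)[1]-M).ravel()],[-.5,.6,.7,-.2,2.4,-.3],bounds=(lo,hi))
      print(c,dep,roll,t.round(3),s.cost.round(6),s.x.round(2))
E
```

```text
[-0.0064  0.4468  0.5065  0.1497  0.3223  0.1     0.0565] [[0.0002, 0.0002, 0.0001], [-0.0002, -0.0001, -0.0002], [0.0001, 0.0001, 0.0001]]
top blue (array([ 0.51566795, -0.14699519, -0.1099162 ]), np.float64(0.03806467338316544))
top red (array([ 0.49796786, -0.30416339, -0.11975986]), np.float64(0.02865317965664549))
blue -0.06 -20 [ 0.613 -0.158  0.171] 0.0 [-0.15  0.71  0.79 -0.46  2.18 -0.32]
blue -0.06 0 [ 0.613 -0.158  0.171] 0.0 [-0.29  0.75  0.7  -0.14  2.29 -0.24]
blue -0.06 20 [ 0.613 -0.158  0.171] 0.0 [-0.42  0.78  0.69  0.22  2.34 -0.1 ]
blue 0.044 -20 [ 0.553 -0.151  0.086] 0.0 [-0.16  0.62  1.11 -0.41  1.98 -0.21]
blue 0.044 0 [ 0.553 -0.151  0.086] 0.0 [-0.3   0.65  1.04 -0.12  2.06 -0.22]
blue 0.044 20 [ 0.553 -0.151  0.086] 0.0 [-0.45  0.68  1.02  0.17  2.12 -0.19]
red -0.06 -20 [ 0.595 -0.316  0.171] 0.0 [-0.35  0.75  0.74 -0.56  2.1  -0.52]
red -0.06 0 [ 0.595 -0.316  0.171] 0.0 [-0.48  0.85  0.54 -0.27  2.31 -0.48]
red -0.06 20 [ 0.595 -0.316  0.171] 0.0 [-0.6   0.95  0.4   0.09  2.48 -0.32]
red 0.044 -20 [ 0.536 -0.309  0.086] 0.0 [-0.37  0.65  1.06 -0.51  1.9  -0.41]
red 0.044 0 [ 0.536 -0.309  0.086] 0.0 [-0.5   0.73  0.91 -0.25  2.07 -0.44]
red 0.044 20 [ 0.536 -0.309  0.086] 0.0 [-0.63  0.81  0.8   0.04  2.22 -0.39]
```

{"fn": "move_arm", "kwargs": {
  "commands": [
    [[-0.09,1,0,0,0,0,60],[-0.09,1,0,0,0,0,60],[-0.09,1,0,0,0,0,60]]
  ]
}}

```text
t: 4.7
tcp_pos: [0.6496, -0.1651, 0.2274]
tool_rot: [0.708, 0.635, -0.205, -0.232]
ft_force: [0.7, -0.8, -6.2]
width: 0.706
gripper_force: 0.0
```

{"fn": "move_arm", "kwargs": {
  "commands": [
    [[0,0.12,0.6,0,0,0,60],[0,0.12,0.6,0,0,0,60],[0,0.12,0.6,0,0,0,60]]
  ]
}}

```text
t: 5.0
tcp_pos: [0.6193, -0.1606, 0.1874]
tool_rot: [0.71, 0.636, -0.202, -0.226]
ft_force: [0.7, -0.1, 1.2]
width: 0.701
gripper_force: 0.0
```

```bash
python3 - <<'E'
from h import *
im=cam('wrist'); cv2.imwrite('pics/w3.png',im['pixels'][:,:,::-1])
o=get_obs(); M=Ro.from_quat(o['tool_rot']).as_matrix(); print(o['t'],o['tcp_pos'],M.round(3).tolist())
b=max([x for x in blobs(im,'blue',300) if x[1][0]>150],key=lambda x:x[0]); print(b[0],b[1])
p,e=fit(im,b[3],[.514,-.148,-.111]); print(p,e)
for p in (p,np.array([.514,-.148,-.111])):
  RT=Ro.from_euler('ZY',[p[2],np.radians(35)]); t=RT.apply([0,0,.066])+[p[0],p[1],.0317]
  print('shift',(M.T@(t-o['tcp_pos'])).round(4)); Rm=RT.as_matrix(); G=np.c_[Rm[:,1],Rm[:,0],-Rm[:,2]]
  print('rot deg',np.degrees(Ro.from_matrix(M.T@G).as_rotvec()).round(2))
E
```

```text
5.05 [ 0.62102351 -0.16111038  0.19105651] [[0.11, 0.815, -0.568], [0.994, -0.091, 0.063], [-0.0, -0.572, -0.82]]
1402 [328.68473609 239.93723252]
[ 0.51309458 -0.14920817 -0.11582603] 0.06949602122015919
shift [-0.0002  0.0022  0.1268]
rot deg [0.12 0.19 0.24]
shift [0.0012 0.0028 0.1264]
rot deg [0.12 0.03 0.01]
```

View pics/w3.png

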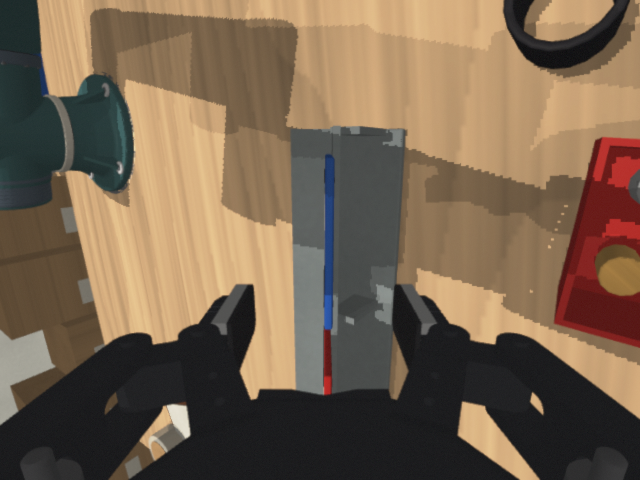

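The plate is seen edge-on (col 329, rows 155–330) centred between the fingers. Descend and grip.

{"fn": "move_arm", "kwargs": {
  "commands": [
    [[0,0.025,1,0,0,0,60],[0,0.025,1,0,0,0,60],[0,0.025,1,0,0,0,60],[0,0.025,1,0,0,0,60]]
  ]
}}

```text
t: 5.45
tcp_pos: [0.5669, -0.1552, 0.107]
tool_rot: [0.711, 0.636, -0.2, -0.224]
ft_force: [1.2, 0.0, 0.5]
width: 0.699
gripper_force: 0.0
```

{"fn": "move_arm", "kwargs": {
  "commands": [
    [[0,0,0.25,0,0,0,60],[0,0,0.25,0,0,0,60],[0,0,0.25,0,0,0,0],[0,0,0.25,0,0,0,0],[0,0,0.25,0,0,0,0],[0,0,0.25,0,0,0,0],[0,0,0.25,0,0,0,0],[0,0,0.25,0,0,0,0]]
  ],
  "force": 50
}}

```text
t: 6.25
tcp_pos: [0.5528, -0.1538, 0.0864]
tool_rot: [0.711, 0.636, -0.201, -0.224]
ft_force: [-1.2, -0.2, 6.4]
width: 0.066
gripper_force: 54.3
```

{"fn": "move_arm", "kwargs": {
  "commands": [
    [[0,0,-0.3,0,0,0,0],[0,0,-0.7,0,0,0,0],[0,0,-1,0,0,0,0],[0,0,-1,0,0,0,0]]
  ]
}}

```text
t: 6.65
tcp_pos: [0.6128, -0.1605, 0.1697]
tool_rot: [0.712, 0.637, -0.198, -0.22]
ft_force: [-0.6, 1.0, -0.6]
width: 0.061
gripper_force: 53.8
```

{"fn": "move_arm", "kwargs": {
  "commands": [
    [[0,-0.46,-0.66,-0.06,0,0,0],[0,-0.46,-0.66,-0.12,0,0,0],[0,-0.46,-0.66,-0.2,0,0,0],[0,-0.46,-0.66,-0.29,0,0,0],[0,-0.46,-0.66,-0.36,0,0,0],[0,-0.46,-0.66,-0.389,0,0,0],[0,-0.46,-0.66,-0.389,0,0,0]]
  ]
}}

```text
t: 7.35
tcp_pos: [0.6081, -0.1596, 0.2462]
tool_rot: [0.745, 0.667, -0.0, -0.0]
ft_force: [0.6, -0.6, -1.4]
width: 0.062
gripper_force: 53.8
```

{"fn": "move_arm", "kwargs": {
  "commands": [
    [[0.4,-0.13,0,0,0,0,0],[0.93,-0.26,0,0,0,0,0],[0.93,-0.26,0,0,0,0,0]]
  ]
}}

```text
t: 7.65
tcp_pos: [0.5938, -0.0597, 0.2453]
tool_rot: [0.743, 0.669, -0.0, -0.002]
ft_force: [0.5, -1.1, -1.0]
width: 0.06
gripper_force: 53.8
```

{"fn": "move_arm", "kwargs": {
  "commands": [
    [[0.4,-0.13,0,0,0,0,0],[0.93,-0.26,0,0,0,0,0],[0.93,-0.26,0,0,0,0,0]]
  ]
}}

```text
t: 7.95
tcp_pos: [0.5781, 0.0355, 0.2453]
tool_rot: [0.743, 0.669, -0.0, -0.002]
ft_force: [-0.6, 0.3, -0.2]
width: 0.062
gripper_force: 53.6
```

{"fn": "move_arm", "kwargs": {
  "commands": [
    [[0.4,-0.13,0,0,0,0,0],[0.93,-0.26,0,0,0,0,0],[0.93,-0.26,0,0,0,0,0]]
  ]
}}

```text
t: 8.25
tcp_pos: [0.5625, 0.1304, 0.2452]
tool_rot: [0.743, 0.669, -0.0, -0.002]
ft_force: [-0.5, -0.1, -1.3]
width: 0.062
gripper_force: 53.6
```

{"fn": "move_arm", "kwargs": {
  "commands": [
    [[0.4,-0.13,0,0,0,-0.04,0],[0.93,-0.26,0,0,0,-0.093,0],[0.93,-0.26,0,0,0,-0.093,0],[0.93,-0.26,0,0,0,-0.093,0]]
  ]
}}

```text
t: 8.65
tcp_pos: [0.5477, 0.2217, 0.2451]
tool_rot: [0.694, 0.72, -0.001, -0.0]
ft_force: [0.1, 0.3, -1.4]
width: 0.061
gripper_force: 53.7
```

```bash
python3 - <<'E'
from h import *
im=cam('wrist'); cv2.imwrite('pics/w4.png',im['pixels'][:,:,::-1])
o=get_obs(); M=Ro.from_quat(o['tool_rot']).as_matrix(); print(o['t'],o['tcp_pos'],M.round(3).tolist(),o['width'])
for c in ['red','blue','green']:
    for a,ce,r,m in blobs(im,c,150): print(c,a,ce.round(1),'z.02',on_z(im,ce,.02).round(4),np.round(r[1],1),round(r[2],1))
t=cam('top'); cv2.imwrite('pics/top4.png',t['pixels'][:,:,::-1])
E
```

```text
8.7 [0.54805109 0.22057372 0.24538986] [[-0.036, 0.999, -0.002], [0.999, 0.036, -0.002], [-0.002, -0.002, -1.0]] 0.06238208067492363
red 541 [378.8 286.3] z.02 [0.614  0.1347 0.02  ] [17. 30.] 90.0
blue 4337 [323.8 273.9] z.02 [0.5502 0.1475 0.02  ] [ 29.  236.1] 2.7
green 3050 [253.7 232. ] z.02 [0.4713 0.1934 0.02  ] [145.2  38.9] 86.7
```

View pics/w4.png

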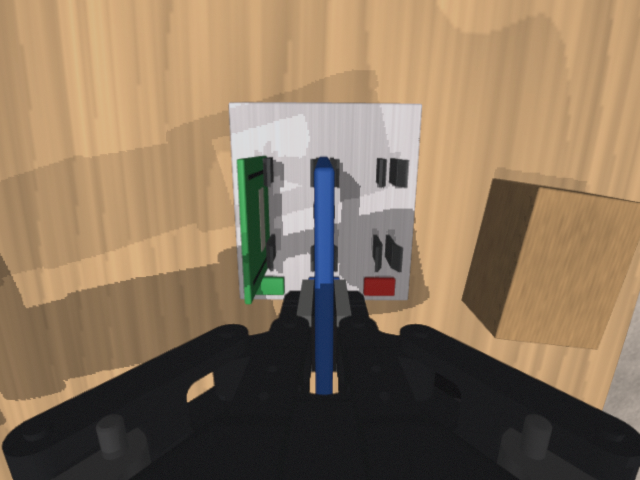

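The blue plate (col 324) sits over the middle slot; rack corners show at (230,103), (421,105), (408,300), (241,300). Refine the rack pose from edges.

```bash
python3 - <<'E'
from h import *
im=cam('wrist'); o=get_obs(); M=Ro.from_quat(o['tool_rot']).as_matrix()
h=cv2.cvtColor(im['pixels'],cv2.COLOR_RGB2HSV); H=h[...,1]
L=[];Rr=[]
for r in range(115,290,5):
    row=cv2.GaussianBlur(H,(3,1),0)[r].astype(int)
    g=np.diff(row); 
    i=215+np.argmin(g[215:238]); j=400+np.argmax(g[400:430])
    if r<150: L.append(on_z(im,(i+.5,r),.012)[:2])
    Rr.append(on_z(im,(j+.5,r),.012)[:2])
L=np.array(L);Rr=np.array(Rr)
print(L.round(4)[:8].tolist())
k=np.polyfit(Rr[:,1],Rr[:,0],1); res=Rr[:,0]-np.polyval(k,Rr[:,1]); ok=abs(res)<.003; k=np.polyfit(Rr[ok,1],Rr[ok,0],1)
print('right edge x at y=.222',np.polyval(k,.222),'yaw deg',-np.degrees(np.arctan(k[0])),ok.sum(),len(ok))
for uv in [(230,103),(421,105),(408,300),(241,300)]: print(on_z(im,uv,.012).round(4))
p=proj(im,[[o['tcp_pos']+M@np.array([0,0,z])] for z in (0,)][0]); print('tcp px',p)
E
```

```text
[[0.4447, 0.3139], [0.4456, 0.309], [0.4455, 0.304], [0.4453, 0.299], [0.4452, 0.2939], [0.4461, 0.2888], [0.4459, 0.2837]]
right edge x at y=.222 0.6473594208544576 yaw deg 1.8252161145307155 35 35
[0.4477 0.3258 0.012 ]
[0.6443 0.3308 0.012 ]
[0.6521 0.1129 0.012 ]
[0.4534 0.1057 0.012 ]
tcp px [[323.48217744 298.01570225]]
```

{"fn": "move_arm", "kwargs": {
  "commands": [
    [[0,0,0.5,0,0,0,0],[0,0,1,0,0,0,0],[0,0,1,0,0,0,0],[0,0,1,0,0,0,0]]
  ]
}}

```text
t: 9.2
tcp_pos: [0.5476, 0.2197, 0.1458]
tool_rot: [0.695, 0.719, -0.001, -0.001]
ft_force: [0.0, -0.3, -0.9]
width: 0.064
gripper_force: 53.5
```

{"fn": "move_arm", "kwargs": {
  "commands": [
    [[0,0,0.1,0,0,0,0],[0,0,0.2,0,0,0,0],[0,0,0.3,0,0,0,0],[0,0,0.4,0,0,0,0],[0,0,0.5,0,0,0,0],[0,0,0.58,0,0,0,0],[0,0,0.58,0,0,0,0]]
  ]
}}

```text
t: 9.9
tcp_pos: [0.5467, 0.2209, 0.0864]
tool_rot: [0.694, 0.72, -0.001, -0.001]
ft_force: [-0.2, -0.9, 0.6]
width: 0.064
gripper_force: 53.7
```

No contact yet. Lower the last bit in small steps.

{"fn": "move_arm", "kwargs": {
  "commands": [
    [[0,0,0.03,0,0,0,0],[0,0,0.06,0,0,0,0],[0,0,0.06,0,0,0,0]]
  ]
}}

```text
t: 10.2
tcp_pos: [0.5477, 0.2212, 0.0823]
tool_rot: [0.694, 0.72, -0.0, -0.0]
ft_force: [0.1, -0.4, -2.0]
width: 0.064
gripper_force: 53.7
```

{"fn": "move_arm", "kwargs": {
  "commands": [
    [[0,0,0.01,0,0,0,0],[0,0,0.02,0,0,0,0],[0,0,0.02,0,0,0,0]]
  ]
}}

```text
t: 10.5
tcp_pos: [0.5478, 0.2212, 0.0805]
tool_rot: [0.694, 0.72, 0.0, -0.0]
ft_force: [0.1, -0.3, -1.3]
width: 0.068
gripper_force: 53.7
```

{"fn": "move_arm", "kwargs": {
  "commands": [
    [[0,0,0.01,0,0,0,0],[0,0,0.02,0,0,0,0],[0,0,0.02,0,0,0,0]]
  ]
}}

```text
t: 10.8
tcp_pos: [0.548, 0.2213, 0.0792]
tool_rot: [0.694, 0.72, 0.0, 0.0]
ft_force: [-1.2, 0.2, 1.3]
width: 0.066
gripper_force: 54.2
```

{"fn": "move_arm", "kwargs": {
  "commands": [
    [[0,0,0.01,0,0,0,0],[0,0,0.015,0,0,0,0],[0,0,0.015,0,0,0,0]]
  ]
}}

```text
t: 11.1
tcp_pos: [0.5481, 0.2215, 0.079]
tool_rot: [0.694, 0.72, 0.001, 0.0]
ft_force: [-2.5, 0.8, 7.1]
width: 0.059
gripper_force: 55.0
```

{"fn": "move_arm", "kwargs": {
  "commands": [
    [[0,0,0.01,0,0,0,0],[0,0,0.01,0,0,0,0]]
  ]
}}

```text
t: 11.3
tcp_pos: [0.5482, 0.2215, 0.079]
tool_rot: [0.694, 0.72, 0.001, 0.0]
ft_force: [-4.7, -0.2, 11.3]
width: 0.063
gripper_force: 55.3
```

{"fn": "move_arm", "kwargs": {
  "commands": [
    [[0,0,0,0,0,0,12],[0,0,0,0,0,0,24],[0,0,0,0,0,0,30],[0,0,0,0,0,0,30]]
  ]
}}

```text
t: 11.7
tcp_pos: [0.5475, 0.221, 0.0753]
tool_rot: [0.694, 0.72, -0.0, -0.0]
ft_force: [0.5, -0.8, -0.2]
width: 0.349
gripper_force: 0.0
```

{"fn": "move_arm", "kwargs": {
  "commands": [
    [[0,0,-0.3,0,0,0,30],[0,0,-0.7,0,0,0,30],[0,0,-1,0,0,0,30],[0,0,-1,0,0,0,30]]
  ]
}}

```text
t: 12.1
tcp_pos: [0.5506, 0.222, 0.1822]
tool_rot: [0.694, 0.72, 0.005, 0.003]
ft_force: [0.1, -0.1, -0.1]
width: 0.354
gripper_force: 0.0
```

```bash
python3 - <<'E'
from h import *
im=cam('wrist'); o=get_obs(); print(o['t'],o['tcp_pos'],o['width'],o['ft_force'])
b=max(blobs(im,'blue',300),key=lambda x:x[0]); print(b[1])
m=b[3]; print(fit(im,m,[.548,.22,.035],z=.012,tilt=0))
s=eyes.get_image('scene')['pixels'][190:350,380:600,::-1]; w=im['pixels'][60:360,160:480,::-1]
cv2.imwrite('pics/c5.png',np.hstack([cv2.resize(s,(412,300),interpolation=cv2.INTER_CUBIC),w]))
E
```

```text
12.15 [0.54931355 0.22161408 0.17905715] 0.34989167335211163 [-0.32720049 -0.06716193  0.76146414]
[320.69950739 262.47514554]
(array([0.54926784, 0.22129931, 0.03024918]), np.float64(0.5829967435815013))
```

View pics/c5.png

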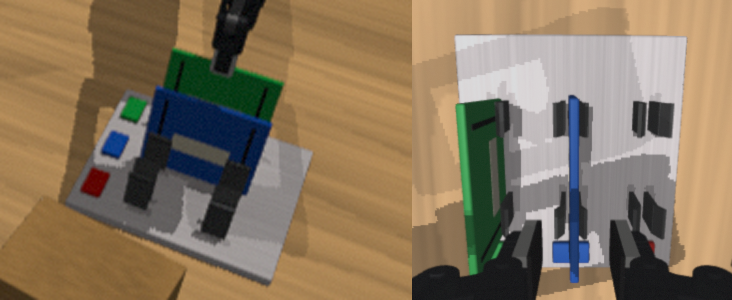

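Blue stands upright in the middle slot beside green. Now to red.

{"fn": "move_arm", "kwargs": {
  "commands": [
    [[-0.2,0,-0.5,0,0,0,60],[-0.5,0.07,-0.7,0,0,0,60],[-0.5,0.07,-0.7,0,0,0,60]]
  ]
}}

```text
t: 12.5
tcp_pos: [0.5584, 0.1687, 0.2486]
tool_rot: [0.696, 0.718, 0.002, 0.002]
ft_force: [1.0, -0.2, 0.9]
width: 0.701
gripper_force: 0.0
```

{"fn": "move_arm", "kwargs": {
  "commands": [
    [[-0.5,0.03,0,0,0,0,60],[-0.98,0.06,0,0,0,0,60]]
  ]
}}

```text
t: 12.7
tcp_pos: [0.5651, 0.0737, 0.2429]
tool_rot: [0.693, 0.721, -0.002, -0.002]
ft_force: [0.9, 0.4, -0.3]
width: 0.706
gripper_force: 0.0
```

{"fn": "move_arm", "kwargs": {
  "commands": [
    [[-0.5,0.03,0,0,0,0,60],[-0.98,0.06,0,0,0,0,60]]
  ]
}}

```text
t: 12.9
tcp_pos: [0.5745, -0.0252, 0.2426]
tool_rot: [0.694, 0.72, -0.001, -0.002]
ft_force: [0.8, -0.2, -0.8]
width: 0.701
gripper_force: 0.0
```

{"fn": "move_arm", "kwargs": {
  "commands": [
    [[-0.5,0.03,0,0,0,0,60],[-0.98,0.06,0,0,0,0,60]]
  ]
}}

```text
t: 13.1
tcp_pos: [0.5842, -0.123, 0.2425]
tool_rot: [0.694, 0.72, -0.001, -0.002]
ft_force: [0.4, 0.5, 0.0]
width: 0.702
gripper_force: 0.0
```

{"fn": "move_arm", "kwargs": {
  "commands": [
    [[-0.5,0.03,0,0,0,0,60],[-0.98,0.06,0,0,0,0,60]]
  ]
}}

```text
t: 13.3
tcp_pos: [0.5938, -0.2207, 0.2423]
tool_rot: [0.694, 0.72, -0.001, -0.003]
ft_force: [0.3, 0.3, -0.1]
width: 0.701
gripper_force: 0.0
```

{"fn": "move_arm", "kwargs": {
  "commands": [
    [[-0.5,0.03,0,0,0,0.05,60],[-0.98,0.06,0,0,0,0.093,60],[-0.98,0.06,0,0,0,0.093,60],[-0.98,0.06,0,0,0,0.093,60]]
  ]
}}

```text
t: 13.7
tcp_pos: [0.6033, -0.3176, 0.2416]
tool_rot: [0.745, 0.667, -0.0, -0.003]
ft_force: [0.4, 0.6, 0.4]
width: 0.707
gripper_force: 0.0
```

{"fn": "move_arm", "kwargs": {
  "commands": [
    [[0,0,0.3,0.389,0,0,60],[0,0,0.6,0.389,0,0,60],[0,0,0.6,0.389,0,0,60],[0,0,0.6,0.389,0,0,60],[0,0,0.6,0.389,0,0,60],[0,0,0.6,0.389,0,0,60]]
  ]
}}

```text
t: 14.3
tcp_pos: [0.6048, -0.3153, 0.1813]
tool_rot: [0.709, 0.637, -0.202, -0.227]
ft_force: [0.3, -0.5, 0.3]
width: 0.699
gripper_force: 0.0
```

```bash
python3 - <<'E'
from h import *
im=cam('wrist'); cv2.imwrite('pics/w6.png',im['pixels'][:,:,::-1])
o=get_obs(); M=Ro.from_quat(o['tool_rot']).as_matrix(); print(o['t'],o['tcp_pos'],M.round(3).tolist(),o['q'].round(2))
for x in blobs(im,'red',300): print(x[0],x[1])
b=min(blobs(im,'red',300),key=lambda x:np.hypot(x[1][0]-329,x[1][1]-240))
p,e=fit(im,b[3],[.4956,-.3055,-.112]); print(p,e)
for p in (p,np.array([.4956,-.3055,-.112])):
  RT=Ro.from_euler('ZY',[p[2],np.radians(35)]); t=RT.apply([0,0,.066])+[p[0],p[1],.0317]
  print('shift',(M.T@(t-o['tcp_pos'])).round(4)); Rm=RT.as_matrix(); G=np.c_[Rm[:,1],Rm[:,0],-Rm[:,2]]
  print('rot deg',np.degrees(Ro.from_matrix(M.T@G).as_rotvec()).round(2))
E
```

```text
14.35 [ 0.60439308 -0.31588207  0.18569366] [[0.108, 0.814, -0.57], [0.994, -0.088, 0.062], [0.001, -0.573, -0.819]] [-0.47  0.88  0.46 -0.29  2.36 -0.51]
2699 [618.93886625  35.90996665]
1520 [319.31973684 245.6125    ]
[ 0.49489866 -0.30629495 -0.1141238 ] 0.0707961455036803
shift [-0.0026 -0.0017  0.1232]
rot deg [0.01 0.17 0.29]
shift [-0.0016 -0.0012  0.1228]
rot deg [0.01 0.1  0.19]
```

View pics/w6.png

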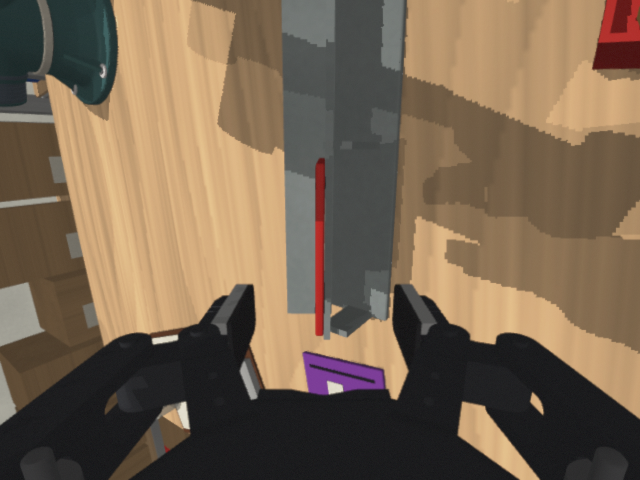

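Red is edge-on at col 320, rows 158–335, about 1.5 mm off centre; correct, descend and grip.

{"fn": "move_arm", "kwargs": {
  "commands": [
    [[-0.02,-0.015,1,0,0,0,60],[-0.02,-0.015,1,0,0,0,60],[-0.02,-0.015,1,0,0,0,60],[-0.02,-0.015,1,0,0,0,60]]
  ]
}}

```text
t: 14.75
tcp_pos: [0.5425, -0.3114, 0.1064]
tool_rot: [0.71, 0.636, -0.201, -0.225]
ft_force: [0.5, -0.2, 0.7]
width: 0.701
gripper_force: 0.0
```

{"fn": "move_arm", "kwargs": {
  "commands": [
    [[0,0,0.23,0,0,0,60],[0,0,0.23,0,0,0,60],[0,0,0.23,0,0,0,0],[0,0,0.23,0,0,0,0],[0,0,0.23,0,0,0,0],[0,0,0.23,0,0,0,0],[0,0,0.23,0,0,0,0],[0,0,0.23,0,0,0,0]]
  ],
  "force": 50
}}

```text
t: 15.55
tcp_pos: [0.5338, -0.3117, 0.0871]
tool_rot: [0.711, 0.637, -0.2, -0.222]
ft_force: [5.4, -1.0, 4.8]
width: 0.06
gripper_force: 50.0
```

{"fn": "move_arm", "kwargs": {
  "commands": [
    [[0,0,-0.3,0,0,0,0],[0,0,-0.7,0,0,0,0],[0,0,-1,0,0,0,0],[0,0,-1,0,0,0,0]]
  ]
}}

```text
t: 15.95
tcp_pos: [0.5916, -0.3179, 0.1707]
tool_rot: [0.711, 0.637, -0.2, -0.221]
ft_force: [-0.3, 0.6, 0.2]
width: 0.065
gripper_force: 49.2
```

{"fn": "move_arm", "kwargs": {
  "commands": [
    [[0,-0.46,-0.66,-0.06,0,0,0],[0,-0.46,-0.66,-0.12,0,0,0],[0,-0.46,-0.66,-0.2,0,0,0],[0,-0.46,-0.66,-0.29,0,0,0],[0,-0.46,-0.66,-0.36,0,0,0],[0,-0.46,-0.66,-0.389,0,0,0],[0,-0.46,-0.66,-0.389,0,0,0]]
  ]
}}

```text
t: 16.65
tcp_pos: [0.5869, -0.3171, 0.2471]
tool_rot: [0.746, 0.666, -0.0, -0.002]
ft_force: [-0.3, 0.6, -1.3]
width: 0.065
gripper_force: 49.2
```

{"fn": "move_arm", "kwargs": {
  "commands": [
    [[0.4,-0.03,0,0,0,0,0],[0.9,-0.065,0,0,0,0,0],[0.9,-0.065,0,0,0,0,0]]
  ]
}}

```text
t: 16.95
tcp_pos: [0.5932, -0.2214, 0.2466]
tool_rot: [0.743, 0.67, 0.0, -0.003]
ft_force: [-1.4, 0.0, -1.1]
width: 0.064
gripper_force: 49.2
```

{"fn": "move_arm", "kwargs": {
  "commands": [
    [[0.4,-0.03,0,0,0,0,0],[0.9,-0.065,0,0,0,0,0],[0.9,-0.065,0,0,0,0,0]]
  ]
}}

```text
t: 17.25
tcp_pos: [0.5967, -0.1316, 0.2468]
tool_rot: [0.743, 0.67, 0.0, -0.003]
ft_force: [0.3, -0.2, 0.1]
width: 0.067
gripper_force: 49.2
```

{"fn": "move_arm", "kwargs": {
  "commands": [
    [[0.4,-0.03,0,0,0,0,0],[0.9,-0.065,0,0,0,0,0],[0.9,-0.065,0,0,0,0,0]]
  ]
}}

```text
t: 17.55
tcp_pos: [0.5999, -0.0419, 0.2469]
tool_rot: [0.743, 0.67, -0.0, -0.002]
ft_force: [-0.4, -1.4, -0.4]
width: 0.062
gripper_force: 49.2
```

{"fn": "move_arm", "kwargs": {
  "commands": [
    [[0.4,-0.03,0,0,0,0,0],[0.9,-0.065,0,0,0,0,0],[0.9,-0.065,0,0,0,0,0]]
  ]
}}

```text
t: 17.85
tcp_pos: [0.6033, 0.0478, 0.2468]
tool_rot: [0.743, 0.67, -0.0, -0.002]
ft_force: [0.5, -1.0, -0.8]
width: 0.063
gripper_force: 49.2
```

{"fn": "move_arm", "kwargs": {
  "commands": [
    [[0.4,-0.03,0,0,0,0,0],[0.9,-0.065,0,0,0,0,0],[0.9,-0.065,0,0,0,0,0]]
  ]
}}

```text
t: 18.15
tcp_pos: [0.6066, 0.1376, 0.2466]
tool_rot: [0.743, 0.67, -0.001, -0.002]
ft_force: [-0.0, -0.2, -0.5]
width: 0.067
gripper_force: 49.2
```

{"fn": "move_arm", "kwargs": {
  "commands": [
    [[0.4,-0.03,0,0,0,-0.04,0],[0.9,-0.065,0,0,0,-0.091,0],[0.9,-0.065,0,0,0,-0.091,0],[0.9,-0.065,0,0,0,-0.091,0]]
  ]
}}

```text
t: 18.55
tcp_pos: [0.6106, 0.2229, 0.2468]
tool_rot: [0.695, 0.719, -0.002, -0.0]
ft_force: [0.5, -0.1, -0.4]
width: 0.064
gripper_force: 49.2
```

```bash
python3 - <<'E'
from h import *
im=cam('wrist'); cv2.imwrite('pics/w7.png',im['pixels'][:,:,::-1])
o=get_obs(); M=Ro.from_quat(o['tool_rot']).as_matrix(); print(o['t'],o['tcp_pos'],M.round(3).tolist(),o['width'])
print('shift',M.T@(np.array([.6117,.2226,.245])-o['tcp_pos']))
E
```

```text
18.6 [0.61067806 0.22194853 0.24720625] [[-0.032, 0.999, -0.002], [0.999, 0.032, -0.002], [-0.002, -0.002, -1.0]] 0.06585275369803203
shift [0.00062304 0.00104644 0.00220297]
```

View pics/w7.png

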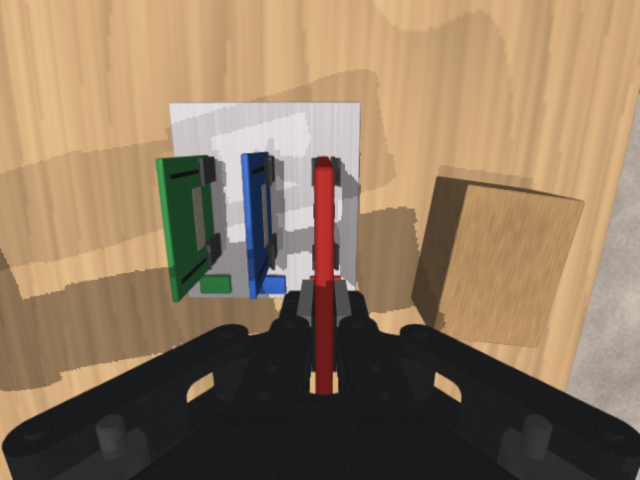

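Red (col 324) sits over the far slot's fins (cols 313–341), about 1 mm to go in x. Lower it.

{"fn": "move_arm", "kwargs": {
  "commands": [
    [[0.005,0.01,0.5,0,0,0,0],[0.005,0.01,1,0,0,0,0],[0.005,0.01,1,0,0,0,0],[0.005,0.01,1,0,0,0,0]]
  ]
}}

```text
t: 19.0
tcp_pos: [0.611, 0.222, 0.1473]
tool_rot: [0.696, 0.718, -0.002, -0.001]
ft_force: [0.9, 0.7, 0.0]
width: 0.065
gripper_force: 49.2
```

{"fn": "move_arm", "kwargs": {
  "commands": [
    [[0,0,0.1,0,0,0,0],[0,0,0.2,0,0,0,0],[0,0,0.3,0,0,0,0],[0,0,0.4,0,0,0,0],[0,0,0.5,0,0,0,0],[0,0,0.58,0,0,0,0],[0,0,0.58,0,0,0,0]]
  ]
}}

```text
t: 19.7
tcp_pos: [0.6102, 0.2238, 0.0881]
tool_rot: [0.695, 0.719, -0.002, -0.001]
ft_force: [-0.6, 0.2, -1.8]
width: 0.066
gripper_force: 49.3
```

{"fn": "move_arm", "kwargs": {
  "commands": [
    [[0,0,0.03,0,0,0,0],[0,0,0.06,0,0,0,0],[0,0,0.06,0,0,0,0]]
  ]
}}

```text
t: 20.0
tcp_pos: [0.6113, 0.2239, 0.0843]
tool_rot: [0.695, 0.719, -0.0, -0.0]
ft_force: [-0.3, -0.3, -0.8]
width: 0.061
gripper_force: 49.3
```

{"fn": "move_arm", "kwargs": {
  "commands": [
    [[0,0,0.015,0,0,0,0],[0,0,0.03,0,0,0,0],[0,0,0.03,0,0,0,0]]
  ]
}}

```text
t: 20.3
tcp_pos: [0.6113, 0.2239, 0.0813]
tool_rot: [0.695, 0.719, -0.0, -0.0]
ft_force: [0.1, -0.6, -1.4]
width: 0.064
gripper_force: 49.3
```

{"fn": "move_arm", "kwargs": {
  "commands": [
    [[0,0,0.01,0,0,0,0],[0,0,0.02,0,0,0,0],[0,0,0.02,0,0,0,0]]
  ]
}}

```text
t: 20.6
tcp_pos: [0.6114, 0.224, 0.0794]
tool_rot: [0.695, 0.719, 0.0, -0.0]
ft_force: [0.7, -0.4, -1.5]
width: 0.065
gripper_force: 49.3
```

{"fn": "move_arm", "kwargs": {
  "commands": [
    [[0,0,0.01,0,0,0,0],[0,0,0.015,0,0,0,0],[0,0,0.015,0,0,0,0]]
  ]
}}

```text
t: 20.9
tcp_pos: [0.6116, 0.2242, 0.0791]
tool_rot: [0.695, 0.719, 0.001, 0.0]
ft_force: [-1.4, 0.6, 5.9]
width: 0.064
gripper_force: 50.2
```

Floor contact at the same height as blue. Press 1 mm more, release, rise.

{"fn": "move_arm", "kwargs": {
  "commands": [
    [[0,0,0.01,0,0,0,0],[0,0,0.01,0,0,0,0]]
  ]
}}

```text
t: 21.1
tcp_pos: [0.6117, 0.2242, 0.0791]
tool_rot: [0.695, 0.719, 0.001, 0.0]
ft_force: [-3.7, 0.1, 9.4]
width: 0.06
gripper_force: 50.7
```

{"fn": "move_arm", "kwargs": {
  "commands": [
    [[0,0,0,0,0,0,12],[0,0,0,0,0,0,24],[0,0,0,0,0,0,30],[0,0,0,0,0,0,30]]
  ]
}}

```text
t: 21.5
tcp_pos: [0.6111, 0.2238, 0.0762]
tool_rot: [0.695, 0.719, -0.0, -0.0]
ft_force: [-0.4, -0.5, -0.3]
width: 0.351
gripper_force: 0.0
```

{"fn": "move_arm", "kwargs": {
  "commands": [
    [[0,0,-0.3,0,0,0,30],[0,0,-0.7,0,0,0,30],[0,0,-1,0,0,0,30],[0,0,-1,0,0,0,30]]
  ]
}}

```text
t: 21.9
tcp_pos: [0.6142, 0.2247, 0.1838]
tool_rot: [0.695, 0.719, 0.005, 0.003]
ft_force: [0.7, 0.5, 0.3]
width: 0.351
gripper_force: 0.0
```

{"fn": "move_arm", "kwargs": {
  "commands": [
    [[-1,0,-0.5,0,0,0,30],[-1,0,-0.5,0,0,0,30],[-1,0,-0.5,0,0,0,30],[-1,0,-0.5,0,0,0,30]]
  ]
}}

```text
t: 22.3
tcp_pos: [0.6153, 0.1223, 0.2278]
tool_rot: [0.697, 0.718, 0.001, 0.001]
ft_force: [-0.1, 0.5, -0.7]
width: 0.354
gripper_force: 0.0
```

```bash
python3 - <<'E'
from h import *
im=cam('scene'); o=get_obs(); print(o['t'],o['tcp_pos'])
y=np.radians(1.85)
for c,x0 in (('red',[.6117,.2226,y]),('blue',[.5477,.2205,y])):
    print(c)
    for dy in (0,): print(proj(im,corners(x0[0],x0[1],.012,x0[2],0)[[5,7]]).round(1).tolist())
s=im['pixels'][180:360,370:610,::-1]
cv2.imwrite('pics/c8.png',cv2.resize(s,(800,600),interpolation=cv2.INTER_CUBIC))
E
```

```text
22.35 [0.61461539 0.12376276 0.22636765]
red
[[452.1, 255.9], [516.4, 278.3]]
blue
[[462.6, 235.4], [524.7, 255.9]]
```

View pics/c8.png

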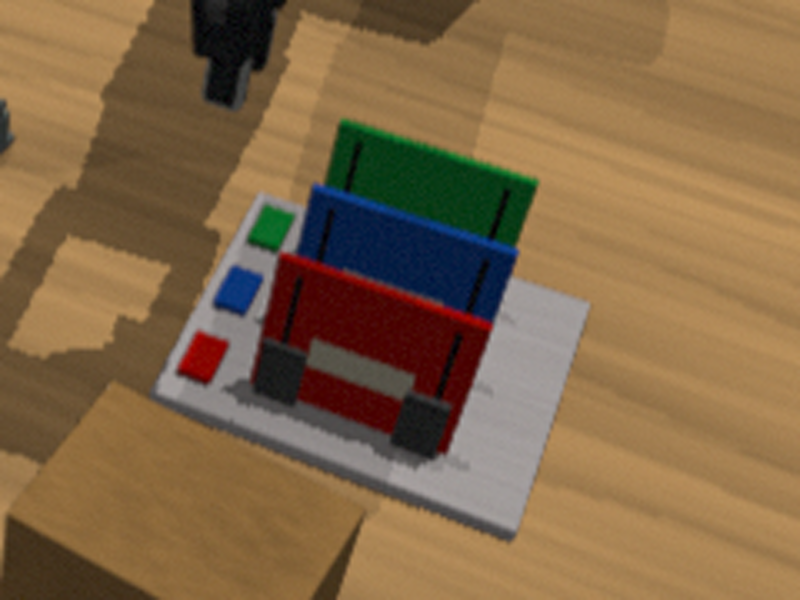

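All three plates stand upright in their tagged slots. Red's top corners at (281,254) and (492,326) and blue's at (315,187) and (517,252) are within about 2 px (in the camera image) of where fully seated, centred plates would appear.

```bash
python3 -c "
from bench import robot
print(robot.close_job())"
```

```text
the job is handed in; nothing more can be done
None
```

The red and blue dividers now stand upright, fully down and roughly centred in the slots with their own colour tags; nothing else was deliberately moved, and the job was handed in at about 22 s.

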